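# Sort the sampling leftovers and snap the stir-bar tub shut

## Robot

A 7-joint arm with a two-finger parallel gripper is mounted at the origin on the work surface. World frame = base frame: x ahead of the robot, y to its left, z up, the work surface at z = 0. Lengths are in mm, angles in rad, forces in N, time in s.
With the tool pointing down it reaches from about 400 to 875 mm from the base axis. Payload 4.4 kg.
Tool frame: the origin (TCP) lies on the centre line of the jaws, within the pads' length; the fingertips stand 25 mm ahead of it and the grasp point (between the pads) lies 6 mm ahead of it (ctrl.finger_overhang is the distance from the TCP to the fingertips, in mm); z points along the fingers, y is the line along which they close (so a half turn about z gives the same grasp; the last joint's range is limited). The gripper opens to 85 mm and grips with 20 to 120 N. Pads are 22 mm wide; open, the fingers measure 114 mm over their backs; the gripper's body (76 mm by 85 mm) begins 54 mm behind the grasp point. The pads swing forward as they close: fully open they stand 13 mm farther back than shut.
Start: joints at [1.036, 0.628, 0.038, 1.517, -0.027, 0.996, -0.02], TCP at [293.708, -579.873, 256.313] pointing down, gripper open.
Joint ranges: [-3.06, 3.06], [-0.37, 2.12], [-1.25, 1.32], [0.18, 2.47], [-1.1, 4.24], [0.23, 1.98], [-2.94, 2.94]. Speed limits (rad/s): [2.57, 2.57, 3.14, 3.14, 3.14, 3.14, 3.14].

## Interface

Orientations are given as [roll, pitch, yaw] about the fixed x, y, z axes, in that order (R = Rz(yaw) Ry(pitch) Rx(roll)).
In Python, from cell import ctrl gives the robot as it stands. The module is installed in compiled form; this text tells all that it offers.
- The arm moves only by the tool play_rows, never from a script. Its argument "targets" is a list of rows, each a list of 5 numbers: the closure, from 0 (fully open) to 1 (shut), then the shift along the tool's x, y, z in cm, then the turn about the tool's z in degrees. In form: [[gripper, dx, dy, dz, spin], ...]. A call has 1 to 10 rows; each row is the pose to reach, as a shift and turn from the pose commanded when the call began, along the tool's axes at that moment; what a row does not reach only later rows make up. A row lasts 1/10 s, in which the tool goes at most 50 mm and 8.59 degrees, less where a joint would pass 70% of its speed; a pose out of reach is approached as far as the arm can. A call with a gripper value outside its range is refused whole. The fingers move at their own pace and stop on an object; the grip force is fixed at half the most. Time passes only in rows, so rows that repeat a pose let the fingers close. It gives the time, the measured TCP pose, the force, the opening and the grip force at its end, in the units of the state.
- ctrl.read_state(): the state, without advancing time (a new reading comes with each control period).
- ctrl.get_image(name): name is "scene" or "top" or "wrist"; returns (picture, depth): 420x560x3 uint8, red, green, blue; 420x560 float32, mm along the optical axis (not along the pixel's ray), 0 where there is no reading.
- ctrl.calibration(name): a dict with "vfov" (degrees; the focal length in pixels is half the picture's height over the tangent of half this angle, whatever the lens; pixels are square), "cx", "cy" (the principal point, pixels), "extrinsics" (4x4, takes a point from camera to world coordinates); the wrist camera has in their place "mount" (4x4, takes a point from camera to tool coordinates, whose origin is the TCP and whose axes are the flange's). Camera axes: x right, y down, z forward; pixel columns grow to the right and rows downward; lengths in mm; the calibration is good to about 2 mm. A picture is of the moment at which its call begins: read the wrist's pose just before it. calibration takes no time and is no camera call.
- ctrl.finish_job(): hands the job in; it is judged then, once.
Trained networks look in the newest picture that a camera, given by its name, has taken for a name from the list of things; names that differ only in an ending like _2 or _b are one class to them, and where a whole thing is asked for, a point or a joint stands for the part that bears it (a point fixed in the world has none). Each returns a list of dicts, best first, with "confidence" (0 to 1); they miss things now and then, are a little off and sometimes report something else, mostly with a low value. They report only what shows in the picture. A call takes as long as a camera call. They do not tell look-alikes from the thing itself.
- ctrl.search_frame(camera, name): "bbox" ([left, top, right, bottom] in pixels, round what is visible of it).
- ctrl.trace(camera, name): "pixels" (420x560 bool, what is visible of it) and "bbox" ([left, top, right, bottom] in pixels, round what is visible of it).
The state is a dict: "clock": time; "qpos": joint angles; "qd": joint speeds; "tau": joint torques, N m; "eef_pos": TCP position; "tool_rot": TCP orientation; "force": force on the tool from outside, world axes, zero at the start; "torque": the same for the moment, N m; "width": finger opening in mm; "gripper_force": force on a finger pad.
Only numpy, scipy, OpenCV 4.12 (cv2) and the standard library are available. Lean on these libraries where they do the work, as an engineer would, in place of code of your own. Each camera call takes 0.05 s, during which the arm holds its last target. There are 200 camera calls.

## Task

Clear up after sampling: stand each sample jar upright in the tray of its cap's colour and put both stir bars in the round white tub. Then put the green lid on the tub and press it down evenly until it has snapped home under the clips all round. Leave the little beaker and the brass weight where they are.

Things in the scene. Friction and masses are not known exactly. Their poses are not given: they have to be found in the camera images.
- jar_blue: clear sample jar with a blue cap, 62 mm tall: body 36 mm diameter, cap 38 mm diameter over the top 18 mm; about 80 g; starts upright on the bench. Origin: centre of the underside, z up.
- jar_yellow: clear sample jar with a yellow cap, 62 mm tall: body 36 mm diameter, cap 38 mm diameter over the top 18 mm; about 80 g; starts upright on the bench. Origin: centre of the underside, z up.
- bar_white: white plastic-coated magnetic stir bar, 50 x 10 x 10 mm with rounded edges, about 14 g, lying flat on the bench at any yaw. Origin: centre of the underside; x along its length.
- bar_red: red plastic-coated magnetic stir bar, 50 x 10 x 10 mm with rounded edges, about 14 g, lying flat on the bench at any yaw. Origin: centre of the underside; x along its length.
- lid: round green snap lid, 59 mm tall, 70 g, standing on its white plug. From below: plug 26 mm deep (72 mm diameter, tapering out to 91 in 14 mm), green plate 108 mm diameter, 5 mm thick, white central knob 26 mm diameter, 28 mm tall. Origin: centre of the plug's underside, z up; any yaw. Laid on the tub it rests some 9 mm too high on the clips; press the knob with about 8 to 12 N until it snaps home.
- tub: round white tub fixed to the bench, 94 mm inside and 100 mm outside diameter, rim 55 mm high, floor 4 mm thick. Four green sprung clips round it reach 65 mm from the axis and 68 mm high; they snap over the lid's edge. The plug centres a lid let down within about 8 mm of the axis. Home: plate on the rim, lid origin 29 mm, knob top 88 mm above the bench. Origin: on the axis, at bench level.
- tray_blue: shallow open blue tray for the blue-capped jar, fixed to the bench: 100 x 100 mm outside, 92 x 92 mm inside, 22 mm tall, floor 4 mm thick. Origin: centre of the underside (bench level); x and y along its sides.
- tray_yellow: shallow open yellow tray for the yellow-capped jar, fixed to the bench: 100 x 100 mm outside, 92 x 92 mm inside, 22 mm tall, floor 4 mm thick. Origin: centre of the underside (bench level); x and y along its sides.
- beaker: bystander to be left alone: small amber glass beaker, 40 mm diameter, 45 mm tall. Origin: centre of the underside.
- weight: bystander to be left alone: brass balance weight, 28 mm diameter, 36 mm tall. Origin: centre of the underside.
Mind the look-alikes: they are no part of the job. What is shaped like the jar_yellow but red is not meant. What is shaped like the jar_blue but pink is not meant.

How it is judged:
By the outcome, as a careful person would: the job done as asked, in the order asked, and still so for the second after the job is handed in, with the robot touching nothing.
It also fails if it takes over 144 s, if anything falls off the work surface, if the arm or the gripper's body presses on something with over 40 N, if the wrist force passes 120 N, or if a joint passes its speed limit or range.

## Working session

There is one attempt and no reset: what is moved stays moved. The work goes in short steps, Python scripts to look and compute and a tool call to move; the robot and the scene stay as the last step left them, time stands still between calls to the robot, and variables do not carry over. Pictures are saved under pics/ and viewed, at most 14 in all, crops included, and the job is handed in when it is done.

Besides the shell and the picture viewer there is one more tool, called after "Call:" as name(argument=value, ...) on one line, values as JSON. play_rows: Moves the arm, as the interface text tells. Its arguments: {"type":"object","properties":{"targets":{"type":"array"}},"required":["targets"]}

```bash
mkdir -p pics; cat > h.py <<'E'
import numpy as np, cv2
from cell import ctrl
from scipy.spatial.transform import Rotation as R
def pose():
    s=ctrl.read_state(); T=np.eye(4); T[:3,:3]=R.from_euler('xyz',s['tool_rot']).as_matrix() if len(np.ravel(s['tool_rot']))==3 else np.array(s['tool_rot']); T[:3,3]=s['eef_pos']; return T,s
def snap(cam,save=None):
    T,s=pose(); im,d=ctrl.get_image(cam); c=ctrl.calibration(cam)
    E=np.array(c['extrinsics']) if 'extrinsics' in c else T@np.array(c['mount'])
    f=210/np.tan(np.radians(c['vfov'])/2)
    v,u=np.mgrid[:420,:560]
    P=np.stack([(u-c['cx'])/f*d,(v-c['cy'])/f*d,d,np.ones_like(d)],-1)@E.T
    P=P[...,:3]; P[d==0]=np.nan
    if save: cv2.imwrite('pics/'+save,im[...,::-1])
    return im,P
E
python3 - <<'E'
from h import *
for cam in ['top','scene']:
    im,P=snap(cam,cam+'1.png')
    for n in ['jar_blue','jar_yellow','bar_white','bar_red','lid','tub','tray_blue','tray_yellow','beaker','weight']:
        for r in ctrl.trace(cam,n)[:4]:
            m=r['pixels']; p=P[m]; p=p[~np.isnan(p[:,0])]
            if len(p)==0: continue
            z=np.nanpercentile(p[:,2],95); t=p[p[:,2]>z-6]
            print(cam,n,round(r['confidence'],2),np.round(r['bbox']),'mid',np.round((t.max(0)+t.min(0))/2),'z95',round(z),im[m].mean(0).round())
T,s=pose();print(T.round(3),s)
for c in ['top','wrist']:print(ctrl.calibration(c))
E
```

```text
top jar_blue 0.86 [388. 229. 406. 244.] mid [ 434. -270.   64.] z95 65 [48. 60. 85.]
top jar_blue 0.8 [425. 249. 445. 265.] mid [ 386. -357.   63.] z95 65 [180. 107. 128.]
top jar_yellow 0.73 [424. 151. 440. 172.] mid [ 615. -363.   64.] z95 65 [123.  37.  35.]
top jar_yellow 0.58 [425. 192. 444. 208.] mid [ 531. -366.   63.] z95 65 [103.  95.  51.]
top bar_red 0.6 [158. 228. 174. 237.] mid [436. 281.  12.] z95 14 [150.  67.  66.]
top lid 0.92 [262. 217. 304. 260.] mid [425.  -7.  58.] z95 57 [ 71. 137.  86.]
top tub 0.78 [172. 129. 220. 178.] mid [619. 206.  67.] z95 67 [145. 155. 141.]
top tray_blue 0.62 [262. 148. 301. 189.] mid [605.  -3.  23.] z95 23 [ 50.  83. 154.]
top tray_yellow 0.67 [336. 137. 388. 190.] mid [ 611. -192.   22.] z95 23 [196. 175.  65.]
top beaker 0.6 [325. 229. 340. 251.] mid [ 423. -124.   46.] z95 47 [108.  73.  50.]
scene jar_blue 0.73 [193. 144. 214. 170.] mid [ 438. -271.   60.] z95 63 [57. 67. 87.]
scene jar_blue 0.68 [176. 124. 193. 149.] mid [ 390. -359.   60.] z95 63 [133.  89. 103.]
scene jar_yellow 0.79 [116. 180. 137. 209.] mid [ 619. -366.   61.
[... 2058 characters left out ...]
90215e+02],
       [-9.99686407e-01, -2.18816474e-02,  1.21770422e-02,
        -6.44424624e+00],
       [-7.49084045e-03, -2.02700302e-01, -9.79212171e-01,
         1.20871073e+03],
       [ 0.00000000e+00,  0.00000000e+00,  0.00000000e+00,
         1.00000000e+00]])}
{'vfov': 63.502838723278316, 'cx': 277.67173030191105, 'cy': 214.59227120752365, 'mount': array([[ 8.65347083e-04, -9.57026989e-01, -2.89997576e-01,
         7.39712931e+01],
       [ 9.99999003e-01,  5.04551568e-04,  1.31889638e-03,
         7.59764523e-01],
       [-1.11590070e-03, -2.89998428e-01,  9.57026471e-01,
        -1.17893610e+02],
       [ 0.00000000e+00,  0.00000000e+00,  0.00000000e+00,
         1.00000000e+00]])}
```

View pics/top1.png

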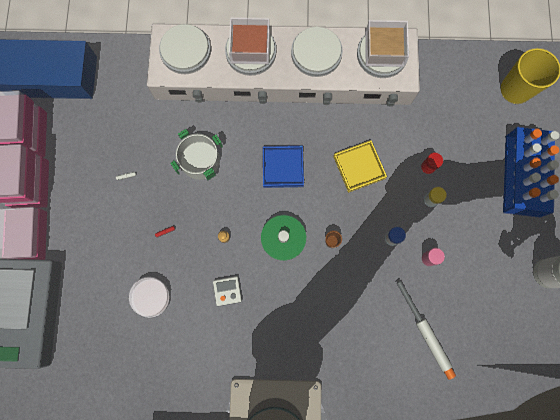

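View pics/scene1.png

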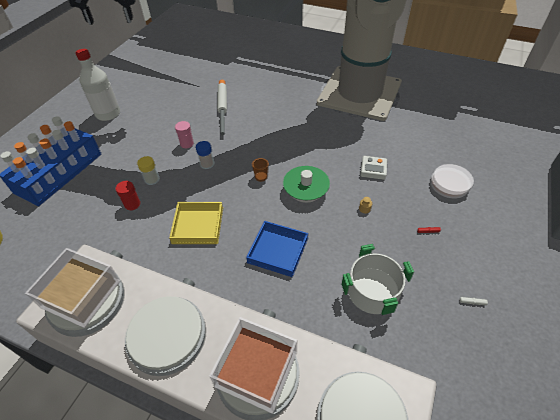

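The pictures show the blue jar at top (397,236), yellow (437,196), red and pink decoys, the lid (284,236), the tub (198,154), the white bar (126,176) and the red bar (165,231). First I go above the blue jar at yaw 0.

Call:
play_rows(targets=[[0,26.7,-21.2,8.6,26.86],[0,26.7,-21.2,8.6,26.86],[0,26.7,-21.2,8.6,26.86],[0,26.7,-21.2,8.6,26.86],[0,26.7,-21.2,8.6,26.86],[0,26.7,-21.2,8.6,26.86],[0,26.7,-21.2,8.6,26.86],[0,26.7,-21.2,8.6,26.86],[0,26.7,-21.2,8.6,26.86],[0,26.7,-21.2,8.6,26.86]])

```text
clock: 2.1
eef_pos: [435.8, -271.6, 170.7]
tool_rot: [3.14, -0.0, -0.002]
force: [-0.5, -0.7, 0.1]
width: 85.8
gripper_force: 0.0
```

```bash
cat >> h.py <<'E'
def locate(cam,names,save=None,show=True):
    im,P=snap(cam,save); T,s=pose(); out=[]
    for n in names:
        for r in ctrl.trace(cam,n)[:3]:
            m=r['pixels']; p=P[m]; p=p[~np.isnan(p[:,0])]
            if len(p)==0: continue
            z=np.percentile(p[:,2],95); t=p[p[:,2]>z-6]
            c=(np.percentile(t,99,axis=0)+np.percentile(t,1,axis=0))/2
            print(n,round(r['confidence'],2),np.round(r['bbox']),'mid',c.round(1),'size',np.ptp(t,axis=0).round(),'med',np.median(t,0).round(1),im[m].mean(0).round(),'d tool cm',(T[:3,:3].T@(c-T[:3,3])/10).round(2))
    print('TCP',T[:3,3].round(1),'rot',np.round(s['tool_rot'],3),'F',np.round(s['force'],1),'w',round(s['width'],1),'t',s['clock'])
    return im,P
E
python3 - <<'E'
from h import *
locate('wrist',['jar_blue','jar_yellow'],'w1.png')
E
```

```text
jar_blue 0.6 [354. 231. 420. 298.] mid [ 409.4 -347.1  108.7] size [ 71.  64. 114.] med [ 398.8 -359.7   62. ] [148.  90. 110.] d tool cm [-2.61  7.5   6.22]
jar_blue 0.59 [252. 182. 305. 248.] mid [ 437.3 -273.6   61. ] size [37. 37.  7.] med [ 437.9 -273.    62.2] [ 59. 104. 188.] d tool cm [ 0.15  0.13 10.97]
jar_yellow 0.82 [380.  41. 466. 107.] mid [ 533.6 -370.2   61.2] size [37. 38.  8.] med [ 534.  -369.8   62.3] [196. 188.  78.] d tool cm [ 9.81  9.77 10.98]
TCP [ 435.7 -272.1  170.8] rot [ 3.14e+00 -1.00e-03 -3.00e-03] F [ 0.3 -0.1 -0.1] w 85.5 t 2.15
```

View pics/w1.png

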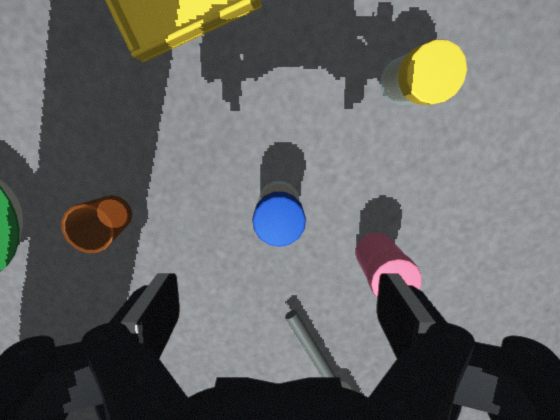

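The blue cap sits at pixel (279,219), centred between the fingers. The wrist view agrees to about 2 mm. Next I descend and grip.

Call:
play_rows(targets=[[0,0.15,0.13,5,0],[0,0.15,0.13,9,0],[0,0.15,0.13,11.9,0],[0,0.15,0.13,11.9,0],[1,0.15,0.13,11.9,0],[1,0.15,0.13,11.9,0],[1,0.15,0.13,11.9,0],[1,0.15,0.13,11.9,0],[1,0.15,0.13,11.9,0],[1,0.15,0.13,11.9,0]])

```text
clock: 3.25
eef_pos: [438.6, -272.1, 53.1]
tool_rot: [3.14, -0.003, -0.0]
force: [-0.2, 0.6, 7.0]
width: 36.6
gripper_force: 59.1
```

Call:
play_rows(targets=[[1,0,0,-4,0],[1,0,0,-8,0],[1,3,-5,-9,0],[1,17,-27.1,-9,0],[1,17,-27.1,-9,0],[1,17,-27.1,-9,0],[1,17,-27.1,-9,0],[1,17,-27.1,-9,0],[1,17,-27.1,-9,0],[1,17,-27.1,-9,0]])

```text
clock: 4.25
eef_pos: [609.6, 5.3, 142.0]
tool_rot: [-3.139, -0.003, 0.007]
force: [-0.0, 0.1, 0.4]
width: 36.5
gripper_force: 60.3
```

```bash
python3 - <<'E'
from h import *
locate('wrist',['tray_blue'],'w2.png')
E
```

```text
tray_blue 0.77 [218. 148. 360. 280.] mid [611.4  -5.3  20.1] size [100. 103.  96.] med [639.7 -13.4  21.8] [ 22.  48. 106.] d tool cm [ 0.31  0.73 12.18]
TCP [608.2   1.9 141.9] rot [-3.141e+00 -1.000e-03  4.000e-03] F [-0.3 -0.7 -0.9] w 36.8 t 4.3
```

View pics/w2.png

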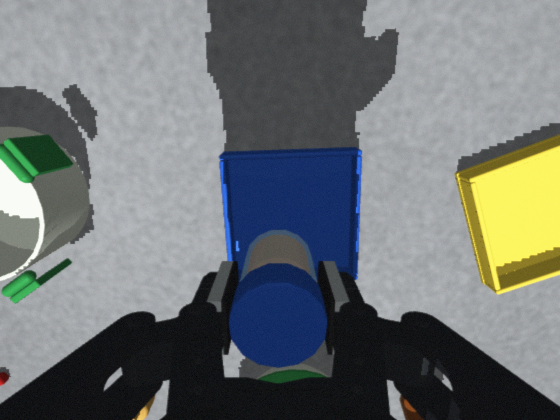

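Call:
play_rows(targets=[[1,0.3,0.1,4,0],[1,0.3,0.1,7,0],[1,0.3,0.1,8.4,0],[1,0.3,0.1,8.5,0],[0,0.3,0.1,8.5,0],[0,0.3,0.1,8.5,0],[0,0.3,0.1,8.5,0],[0,0.3,0.1,8.2,0],[0,0.3,0.1,4,0],[0,0.3,0.1,-1,0]])

```text
clock: 5.35
eef_pos: [609.0, -1.3, 150.8]
tool_rot: [3.141, 0.005, 0.0]
force: [1.2, 0.5, 1.3]
width: 85.0
gripper_force: 0.0
```

Call:
play_rows(targets=[[0,-7.6,36.7,-2,0],[0,-7.6,36.7,-2,0],[0,-7.6,36.7,-2,0],[0,-7.6,36.7,-2,0],[0,-7.6,36.7,-2,0],[0,-7.6,36.7,-2,0],[0,-7.6,36.7,-2,0],[0,-7.6,36.7,-2,0],[0,-7.6,36.7,-2,0],[0,-7.6,36.7,-2,0]])

```text
clock: 6.35
eef_pos: [534.4, -368.4, 171.5]
tool_rot: [-3.141, -0.0, -0.001]
force: [0.1, 0.5, -0.3]
width: 85.3
gripper_force: 0.0
```

```bash
python3 - <<'E'
from h import *
locate('wrist',['jar_yellow'])
E
```

```text
jar_yellow 0.55 [255. 184. 308. 249.] mid [ 534.7 -371.2   61.3] size [37. 37.  7.] med [ 535.3 -370.9   62.1] [204. 196.  84.] d tool cm [-0.04  0.44 11.01]
TCP [ 535.1 -366.9  171.4] rot [-3.14e+00 -0.00e+00  1.00e-03] F [0.3 1.  0.3] w 85.5 t 6.4
```

Call:
play_rows(targets=[[0,0,0.15,4,0],[0,0,0.15,9,0],[0,0,0.15,12,0],[0,0,0.15,12,0],[1,0,0.15,12,0],[1,0,0.15,12,0],[1,0,0.15,12,0],[1,0,0.15,12,0],[1,0,0.15,12,0],[1,0,0.15,12,0]])

```text
clock: 7.45
eef_pos: [535.9, -370.5, 53.7]
tool_rot: [3.14, -0.003, 0.0]
force: [1.0, 0.3, 6.1]
width: 36.7
gripper_force: 59.3
```

Call:
play_rows(targets=[[1,0,0,-4,0],[1,0,0,-8,0],[1,0,-1,-9,0],[1,7.8,-17.7,-9,0],[1,7.8,-17.7,-9,0],[1,7.8,-17.7,-9,0],[1,7.8,-17.7,-9,0],[1,7.8,-17.7,-9,0],[1,7.8,-17.7,-9,0],[1,7.8,-17.7,-9,0]])

```text
clock: 8.45
eef_pos: [611.9, -194.4, 141.6]
tool_rot: [3.14, 0.0, -0.002]
force: [-0.7, -0.2, -0.9]
width: 36.1
gripper_force: 60.2
```

```bash
python3 - <<'E'
from h import *
locate('wrist',['tray_yellow'])
E
```

```text
tray_yellow 0.64 [186. 123. 362. 276.] mid [ 625.2 -195.4   20.1] size [112. 128.  74.] med [ 636.4 -201.9   21.8] [206. 196.  78.] d tool cm [ 1.35  0.04 12.14]
TCP [ 611.7 -194.8  141.6] rot [ 3.14e+00  0.00e+00 -3.00e-03] F [ 0.6 -0.7 -0.6] w 36.2 t 8.5
```

Call:
play_rows(targets=[[1,0.2,0,4,0],[1,0.2,0,7,0],[1,0.2,0,8.4,0],[1,0.2,0,8.5,0],[0,0.2,0,8.5,0],[0,0.2,0,8.5,0],[0,0.2,0,8.5,0],[0,0.2,0,8.2,0],[0,0.2,0,4,0],[0,0.2,0,-2,0]])

```text
clock: 9.55
eef_pos: [613.0, -192.3, 150.5]
tool_rot: [-3.14, 0.005, -0.0]
force: [1.8, -0.1, 0.7]
width: 85.2
gripper_force: 0.0
```

```bash
python3 - <<'E'
from h import *
im,P=locate('scene',['jar_blue','jar_yellow','bar_red','bar_white'],'s2.png')
E
```

```text
jar_blue 0.7 [267. 227. 285. 255.] mid [607.8  -2.4  64.9] size [38. 36.  8.] med [608.8  -1.9  65.3] [ 67.  92. 135.] d tool cm [ -1.18 -19.25   9.5 ]
jar_yellow 0.85 [183. 196. 205. 230.] mid [ 613.  -192.7   64.3] size [37. 37.  7.] med [ 613.9 -191.7   65.3] [152. 145.  88.] d tool cm [-0.66 -0.23  9.64]
jar_yellow 0.62 [117. 180. 139. 209.] mid [ 620.2 -364.5   60.4] size [36. 36.  8.] med [ 620.9 -362.5   61.5] [126.  35.  34.] d tool cm [ 0.07 16.95 10.09]
bar_red 0.67 [417. 228. 440. 233.] mid [440.9 278.1   8.3] size [26. 44.  6.] med [441.6 278.9   8.8] [143.  46.  44.] d tool cm [-17.94 -47.32  14.88]
bar_white 0.59 [461. 300. 486. 305.] mid [578.1 384.3   8.8] size [20. 48.  8.] med [578.8 383.5   8.6] [171. 174. 167.] d tool cm [ -4.23 -57.94  14.95]
bar_white 0.53 [248. 221. 306. 277.] mid [609.2  -3.6  19.9] size [104. 103.  50.] med [623.9   3.5  20.8] [ 44.  78. 137.] d tool cm [ -1.1  -19.15  14.01]
TCP [ 618.5 -194.6  160.8] rot [ 3.138 -0.011 -0.   ] F [ 1.8 -2.4  5.9] w 85.4 t 9.6
```

View pics/s2.png

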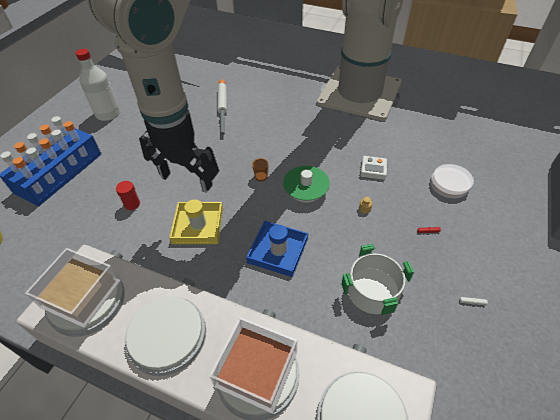

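Both jars stand upright in their trays, blue at (278,240) and yellow at (194,214). Next is the white bar.

Call:
play_rows(targets=[[0,-1,-5,0,0],[0,-3.6,-57.8,1,0],[0,-3.6,-57.8,1,0],[0,-3.6,-57.8,1,0],[0,-3.6,-57.8,1,0],[0,-3.6,-57.8,1,0],[0,-3.6,-57.8,1,0],[0,-3.6,-57.8,1,0],[0,-3.6,-57.8,1,0],[0,-3.6,-57.8,1,0]])

```text
clock: 10.8
eef_pos: [581.0, 307.1, 140.9]
tool_rot: [3.14, 0.003, 0.0]
force: [0.9, 0.4, 0.3]
width: 85.2
gripper_force: 0.0
```

Call:
play_rows(targets=[[0,0,-8.3,0,0],[0,0,-8.3,0,0],[0,0,-8.3,0,0],[0,0,-8.3,0,0]])

```text
clock: 11.2
eef_pos: [581.1, 388.6, 140.6]
tool_rot: [3.139, 0.003, 0.002]
force: [-0.6, -1.1, 0.3]
width: 85.5
gripper_force: 0.0
```

```bash
cat >> h.py <<'E'
def bar(name,save=None):
    im,P=snap('wrist',save); T,s=pose()
    for r in ctrl.trace('wrist',name)[:2]:
        p=P[r['pixels']]; p=p[~np.isnan(p[:,0])]; t=p[p[:,2]>np.percentile(p[:,2],95)-6].astype(np.float32)
        (c,sz,a)=cv2.minAreaRect(t[:,:2]); c=np.array(c)
        B=cv2.boxPoints((c,sz,a)); e=max([B[1]-B[0],B[2]-B[1]],key=np.linalg.norm)
        yaw=np.degrees(np.arctan2(e[1],e[0])); cur=np.degrees(s['tool_rot'][2])
        spin=-((yaw-cur+90)%180-90)
        print(name,round(r['confidence'],2),r['bbox'],c.round(1),np.round(sz,1),'z',np.percentile(t[:,2],90).round(1),'yaw',yaw.round(1),'spin to put tool x along',spin.round(1),'d cm',(T[:3,:3].T@(np.r_[c,0]-T[:3,3])/10).round(2))
    print('TCP',T[:3,3].round(1),np.round(s['tool_rot'],3),s['clock'])
E
python3 - <<'E'
from h import *
bar('bar_white','w3.png')
E
```

```text
Traceback (most recent call last):
  File "h.py", line 30, in bar
    (c,sz,a)=cv2.minAreaRect(t[:,:2]); c=np.array(c)
             ~~~~~~~~~~~~~~~^^^^^^^^^
cv2.error: OpenCV(4.12.0) /io/opencv/modules/imgproc/src/convhull.cpp:143: error: (-215:Assertion failed) total >= 0 && (depth == CV_32F || depth == CV_32S) in function 'convexHull'
```

View pics/w3.png

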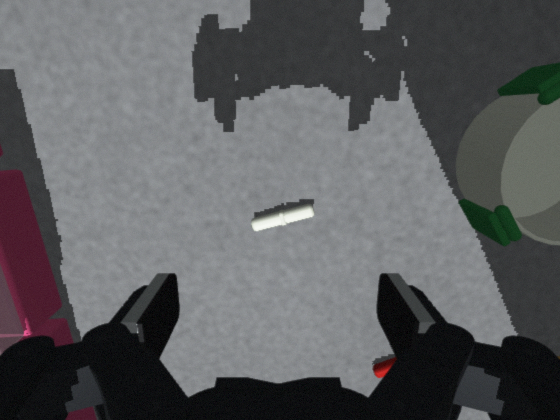

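```bash
sed -i 's/minAreaRect(t\[:,:2\])/minAreaRect(np.ascontiguousarray(t[:,:2]))/' h.py
python3 - <<'E'
from h import *
bar('bar_white')
E
```

```text
bar_white 0.82 [247.0, 204.3, 312.9, 234.6] [576.9 384.1] [10.9 49.7] z 10.8 yaw -74.4 spin to put tool x along 74.3 d cm [-0.59  0.15 14.21]
TCP [582.9 385.9 142.1] [ 3.139e+00  1.000e-03 -3.000e-03] 11.35
```

Call:
play_rows(targets=[[0,-0.4,0.1,1,-8.5],[0,-0.4,0.1,2,-17],[0,-0.4,0.1,3,-25.5],[0,-0.4,0.1,4,-34],[0,-0.4,0.1,4,-42.5],[0,-0.4,0.1,4,-51],[0,-0.4,0.1,4,-59.5],[0,-0.4,0.1,4,-68],[0,-0.4,0.1,4,-76.5],[0,-0.4,0.1,4,-85]])

```text
clock: 12.4
eef_pos: [579.2, 385.7, 103.0]
tool_rot: [3.141, 0.001, 1.487]
force: [-0.2, -0.8, 0.4]
width: 85.7
gripper_force: 0.0
```

Call:
play_rows(targets=[[0,0,0,0,-8.5],[0,0,0,0,-17],[0,0,0,0,-20.7],[0,0,0,0,-20.7],[0,0,0,0,-20.7],[0,0,0,0,-20.7]])

```text
clock: 13.0
eef_pos: [578.8, 386.9, 102.9]
tool_rot: [3.142, 0.0, 1.843]
force: [0.2, -1.0, -0.1]
width: 85.2
gripper_force: 0.0
```

```bash

python3 - <<'E'
from h import *
bar('bar_white'); print(pose()[1]['qpos'])
E
```

```text
bar_white 0.81 [266.2, 191.1, 282.1, 265.0] [576.2 384.7] [10.  48.9] z 11.0 yaw -74.4 spin to put tool x along -0.0 d cm [-0.17 -0.31 10.29]
TCP [578.7 387.1 102.9] [3.141 0.    1.843] 13.05
[-0.51696995  0.87296466 -0.20758571  1.48760683  0.22151697  0.80409268
 -0.53328745]
```

```bash

python3 - <<'E'
from h import *
print(ctrl.finger_overhang); im,P=snap('wrist'); T,_=pose()
Q=(P-T[:3,3])@T[:3,:3]
m=(abs(Q[...,0])<15)&(abs(Q[...,1])>30)&(abs(Q[...,1])<65)&(Q[...,2]<60)
print(m.sum(),np.nanpercentile(Q[m],[1,50,90,99,100],axis=0).round(1))
E
```

```text
25.0
22691 [[-10.7 -64.4 -60.3]
 [  6.8 -32.4 -40.2]
 [ 11.4  61.3  -6. ]
 [ 13.8  64.5   8.1]
 [ 15.   65.   12.3]]
```

Call:
play_rows(targets=[[0,-0.17,-0.31,3,0],[0,-0.17,-0.31,6,0],[0,-0.17,-0.31,7.4,0],[0,-0.17,-0.31,7.4,0],[1,-0.17,-0.31,7.4,0],[1,-0.17,-0.31,7.4,0],[1,-0.17,-0.31,7.4,0],[1,-0.17,-0.31,7.4,0],[1,-0.17,-0.31,7.4,0],[1,-0.17,-0.31,7.4,0]])

```text
clock: 14.15
eef_pos: [576.5, 385.2, 29.6]
tool_rot: [3.141, -0.0, 1.845]
force: [-0.4, -0.0, 4.7]
width: 7.4
gripper_force: 59.0
```

Call:
play_rows(targets=[[1,0,0,-4,0],[1,0,0,-8,0],[1,-2,0,-12,0],[1,-18.6,-0.5,-14,0],[1,-18.6,-0.5,-14,0],[1,-18.6,-0.5,-14,0],[1,-18.6,-0.5,-14,0],[1,-18.6,-0.5,-14,0],[1,-18.6,-0.5,-14,0],[1,-18.6,-0.5,-14,0]])

```text
clock: 15.15
eef_pos: [620.5, 207.7, 168.6]
tool_rot: [-3.141, -0.002, 1.848]
force: [0.0, -0.2, 0.2]
width: 7.4
gripper_force: 58.7
```

```bash

python3 - <<'E'
from h import *
im,P=locate('wrist',['tub','bar_white'],'w4.png')
# rim fit: points z 52-57
m=(P[...,2]>52)&(P[...,2]<57.5)&(np.hypot(P[...,0]-622,P[...,1]-205)<56)&(np.hypot(P[...,0]-622,P[...,1]-205)>40)
p=P[m][:,:2]; A=np.c_[2*p,np.ones(len(p))]; x=np.linalg.lstsq(A,(p**2).sum(1),rcond=None)[0]
print(len(p),x[:2],np.sqrt(x[2]+x[:2]@x[:2]))
E
```

```text
tub 0.6 [187. 133. 372. 276.] mid [621.8 210.6  65.8] size [117. 104.  88.] med [590.9 239.3  66.3] [150. 166. 150.] d tool cm [ 0.23  0.21 10.28]
tub 0.16 [266. 226. 289. 327.] mid [620.2 207.8 148. ] size [21. 48.  7.] med [619.9 212.  149.1] [154. 158. 150.] d tool cm [ 0.01 -0.02  2.06]
bar_white 0.65 [266. 224. 288. 330.] mid [620.2 207.9 148. ] size [21. 48.  7.] med [619.9 212.  149.1] [155. 159. 151.] d tool cm [ 0.03 -0.02  2.06]
TCP [620.5 207.7 168.6] rot [-3.141e+00 -2.000e-03  1.849e+00] F [ 0.7  1.3 -0.3] w 7.3 t 15.2
1560 [622.63226545 203.53347302] 47.98622773870387
```

View pics/w4.png

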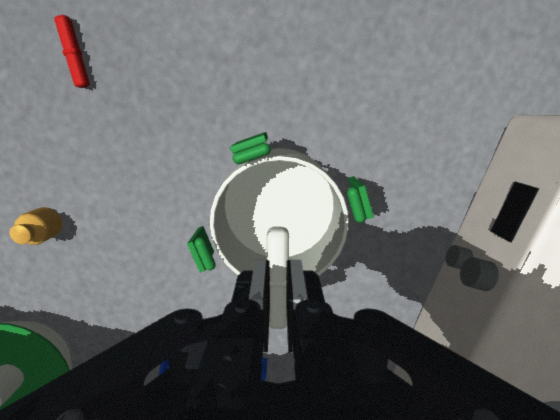

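The tub centre is at (622.6,203.5), and the rim fit gives 48 mm, which matches. I release the bar low in the tub, 1 cm to one side, opening only part way.

Call:
play_rows(targets=[[1,-0.45,-1,4,0],[1,-0.45,-1,8,0],[1,-0.45,-1,11,0],[1,-0.45,-1,13,0],[1,-0.45,-1,13,0],[0.72,-0.45,-1,13,0],[0.72,-0.45,-1,13,0],[0.72,-0.45,-1,12.5,0],[0.72,-0.45,-1,9,0],[0.72,-0.45,-1,4,0]])

```text
clock: 16.3
eef_pos: [610.4, 196.3, 127.9]
tool_rot: [-3.134, 0.001, 1.845]
force: [0.9, 0.3, 0.6]
width: 24.1
gripper_force: 0.0
```

Call:
play_rows(targets=[[0.5,0,0,-5,0],[0,5,-10,-5,0],[0,5,-10,-5,0],[0,5,-10,-5,0]])

```text
clock: 16.7
eef_pos: [496.5, 219.3, 179.9]
tool_rot: [-3.136, 0.0, 1.85]
force: [0.2, -0.3, 0.7]
width: 80.2
gripper_force: 0.0
```

```bash

python3 - <<'E'
from h import *
locate('wrist',['bar_white'],'w5.png')
bar('bar_red')
E
```

```text
bar_white 0.59 [390. 226. 404. 279.] mid [612.6 200.9  12.8] size [21. 45.  7.] med [611.1 201.8  14. ] [110. 113. 106.] d tool cm [-4.96 10.65 16.66]
TCP [497.4 219.4 179.9] rot [-3.137  0.     1.85 ] F [-2.8  0.2  0.7] w 85.1 t 16.75
bar_red 0.77 [216.2, 78.1, 237.2, 140.2] [439.3 277.2] [10.9 49.2] z 11.0 yaw -66.6 spin to put tool x along -7.6 d cm [ 7.39 -4.58 17.97]
bar_red 0.6 [332.6, 188.9, 512.6, 321.9] [607.4 225.1] [129.1  76.8] z 68.0 yaw 35.1 spin to put tool x along 70.7 d cm [-2.2  10.18 17.99]
TCP [503.3 218.6 179.8] [3.141e+00 1.000e-03 1.846e+00] 16.85
```

View pics/w5.png

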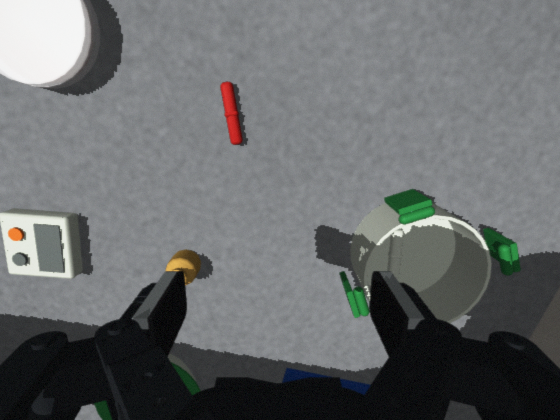

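The white bar lies in the tub at (397,253), and the red bar is at (231,113).

Call:
play_rows(targets=[[0,7.2,-4.4,3,-7.6],[0,7.2,-4.4,7.5,-7.6],[0,7.2,-4.4,7.5,-7.6],[0,7.2,-4.4,7.5,-7.6],[0,7.2,-4.4,7.5,-7.6],[0,7.2,-4.4,7.5,-7.6]])

```text
clock: 17.5
eef_pos: [444.0, 275.4, 104.8]
tool_rot: [3.139, 0.001, 1.975]
force: [0.7, 0.6, 0.7]
width: 85.4
gripper_force: 0.0
```

```bash

python3 - <<'E'
from h import *
bar('bar_red')
E
```

```text
bar_red 0.77 [266.6, 179.8, 282.8, 255.6] [438.8 277.5] [10.6 49.6] z 10.9 yaw -66.8 spin to put tool x along -0.1 d cm [ 0.38 -0.4  10.48]
TCP [443.7 275.4 104.9] [3.139 0.    1.975] 17.55
```

Call:
play_rows(targets=[[0,0.38,-0.4,3,0],[0,0.38,-0.4,6,0],[0,0.38,-0.4,7.6,0],[0,0.38,-0.4,7.6,0],[1,0.38,-0.4,7.6,0],[1,0.38,-0.4,7.6,0],[1,0.38,-0.4,7.6,0],[1,0.38,-0.4,7.6,0],[1,0.38,-0.4,7.6,0],[1,0.38,-0.4,7.6,0]])

```text
clock: 18.6
eef_pos: [436.7, 278.1, 28.5]
tool_rot: [3.141, -0.0, 1.977]
force: [-0.3, -0.4, 5.7]
width: 7.8
gripper_force: 59.0
```

Call:
play_rows(targets=[[1,0,0,-4,0],[1,0,0,-9,0],[1,-2,2,-13,0],[1,-14.3,15.3,-14,7.6],[1,-14.3,15.3,-14,7.6],[1,-14.3,15.3,-14,7.6],[1,-14.3,15.3,-14,7.6],[1,-14.3,15.3,-14,7.6],[1,-14.3,15.3,-14,7.6],[1,-14.3,15.3,-14,7.6]])

```text
clock: 19.6
eef_pos: [631.7, 208.2, 167.5]
tool_rot: [-3.14, -0.001, 1.847]
force: [-0.8, 0.2, -0.8]
width: 7.9
gripper_force: 58.9
```

Call:
play_rows(targets=[[1,0,0,0,0]])

```text
clock: 19.7
eef_pos: [632.0, 208.4, 167.9]
tool_rot: [-3.141, -0.001, 1.847]
force: [-1.2, 0.5, 1.1]
width: 7.8
gripper_force: 58.9
```

Call:
play_rows(targets=[[1,-0.2,0,4,0],[1,-0.2,0,8,0],[1,-0.2,0,11,0],[1,-0.2,0,12.5,0],[1,-0.2,0,12.5,0],[0.78,-0.2,0,12.5,0],[0.78,-0.2,0,12.5,0],[0.78,-0.2,0,11.5,0],[0.78,-0.2,0,7,0],[0.78,-0.2,0,2,0]])

```text
clock: 20.7
eef_pos: [633.3, 205.0, 149.2]
tool_rot: [-3.14, -0.0, 1.845]
force: [0.8, -0.4, -0.0]
width: 18.5
gripper_force: 0.0
```

Call:
play_rows(targets=[[0.5,0,0,-6,0],[0,0,-10,-6,0],[0,0,-10,-6,0],[0,0,-10,-6,0],[0,0,-10,-6,0]])

```text
clock: 21.2
eef_pos: [537.4, 178.0, 210.0]
tool_rot: [3.139, 0.0, 1.845]
force: [0.5, -0.1, 0.1]
width: 85.1
gripper_force: 0.0
```

```bash

python3 - <<'E'
from h import *
locate('wrist',['bar_white','bar_red','lid'],'w6.png')
E
```

```text
bar_white 0.97 [356. 164. 366. 219.] mid [612.1 198.9  12.7] size [20. 47.  7.] med [612.  200.1  14. ] [216. 220. 211.] d tool cm [-0.02  7.49 19.75]
bar_white 0.55 [302. 122. 470. 279.] mid [622.1 205.1  65.7] size [117. 115.   9.] med [597.5 231.9  66.3] [136. 152. 135.] d tool cm [ 0.31  8.65 14.45]
bar_red 0.8 [376. 163. 394. 218.] mid [633.9 205.   12.9] size [21. 48.  7.] med [633.5 205.9  13.9] [179.  53.  48.] d tool cm [-0.02  9.76 19.73]
lid 0.61 [ 74. 291. 177. 371.] mid [429.4  70.6 127. ] size [132. 219. 234.] med [402.9   9.6  31.4] [27. 79. 39.] d tool cm [ -7.43 -13.52   8.22]
lid 0.38 [376. 164. 392. 218.] mid [633.8 205.   12.9] size [20. 48.  7.] med [633.4 205.7  13.9] [179.  44.  41.] d tool cm [-0.02  9.75 19.73]
TCP [539.1 178.6 209.8] rot [ 3.137 -0.     1.845] F [ 1.3  0.5 -0.2] w 85.3 t 21.25
```

View pics/w6.png

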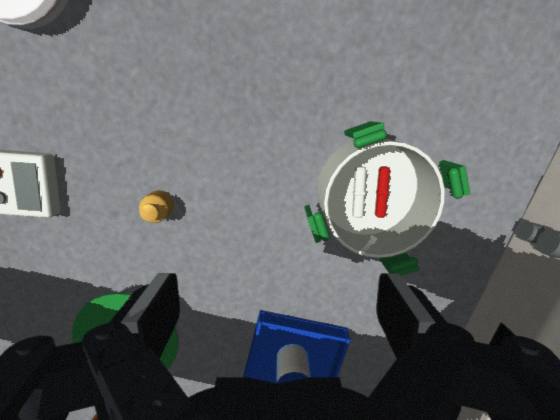

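Both bars lie flat in the tub, at (360,191) and (383,191). Next is the lid.

Call:
play_rows(targets=[[0,-3,-3,0,0],[0,-14.9,-15.7,4,0],[0,-14.9,-15.7,4,0],[0,-14.9,-15.7,4,0],[0,-14.9,-15.7,4,0],[0,-14.9,-15.7,4,0],[0,-14.9,-15.7,4,0],[0,-14.9,-15.7,4,0]])

```text
clock: 22.2
eef_pos: [428.9, -6.6, 168.1]
tool_rot: [3.139, -0.0, 1.846]
force: [-0.0, -0.9, 0.2]
width: 85.5
gripper_force: 0.0
```

```bash

python3 - <<'E'
from h import *
im,P=locate('wrist',['lid'])
T,_=pose()
m=(P[...,2]>55)&(P[...,2]<64)&(np.hypot(P[...,0]-428,P[...,1]+8)<35)
p=P[m]; c=(p.max(0)+p.min(0))/2; print('knob',m.sum(),c,np.ptp(p,axis=0),T[:3,:3].T@(c-T[:3,3])/10)
E
```

```text
lid 0.58 [207. 145. 345. 278.] mid [427.9  -9.8  57.3] size [25. 25.  8.] med [427.7  -9.1  59.2] [ 67. 152.  88.] d tool cm [-0.32 -0.18 11.07]
TCP [428.6  -6.4 168.1] rot [ 3.139 -0.     1.847] F [ 0.3 -0.   0.2] w 85.5 t 22.25
knob 993 [428.02597321 -10.11906881  58.09849409] [25.10383918 24.98879959  6.04388169] [-0.34730106 -0.141166   10.99281739]
```

Call:
play_rows(targets=[[0,-0.33,-0.16,4,0],[0,-0.33,-0.16,8,0],[0,-0.33,-0.16,11,0],[0,-0.33,-0.16,11,0],[1,-0.33,-0.16,11,0],[1,-0.33,-0.16,11,0],[1,-0.33,-0.16,11,0],[1,-0.33,-0.16,11,0],[1,-0.33,-0.16,11,0],[1,-0.33,-0.16,11,0]])

```text
clock: 23.3
eef_pos: [427.0, -11.3, 58.9]
tool_rot: [3.139, 0.001, 1.845]
force: [-0.5, 0.2, 6.6]
width: 24.3
gripper_force: 58.5
```

Call:
play_rows(targets=[[1,0,0,-3,0],[1,0,0,-7,0],[1,0,0,-11,0],[1,5,8,-11,0],[1,15.3,24.6,-11,0],[1,15.3,24.6,-11,0],[1,15.3,24.6,-11,0],[1,15.3,24.6,-11,0],[1,15.3,24.6,-11,0],[1,15.3,24.6,-11,0]])

```text
clock: 24.3
eef_pos: [623.8, 209.0, 168.5]
tool_rot: [3.137, -0.005, 1.849]
force: [-0.6, 0.2, -0.2]
width: 24.3
gripper_force: 59.2
```

Call:
play_rows(targets=[[1,0,0,0,0],[1,0,0,0,0]])

```text
clock: 24.5
eef_pos: [620.7, 201.0, 167.7]
tool_rot: [-3.14, 0.001, 1.844]
force: [-0.1, -0.7, -1.5]
width: 24.3
gripper_force: 59.2
```

```bash

python3 - <<'E'
from h import *
im,P=locate('wrist',['lid','tub'],'w7.png')
m=(P[...,2]>55)&(P[...,2]<64)
E
```

```text
lid 0.93 [162. 156. 393. 368.] mid [620.5 202.5 172.9] size [59. 33. 27.] med [620.1 203.7 167.8] [ 64. 150.  84.] d tool cm [ 0.18  0.   -0.51]
tub 0.56 [232. 125. 373. 205.] mid [628.1 247.4  66. ] size [101.  30.  77.] med [594.3 248.1  66.2] [100. 140. 107.] d tool cm [ 4.32  1.97 10.17]
TCP [620.9 200.7 167.8] rot [-3.140e+00  1.000e-03  1.844e+00] F [-0.  -0.5 -1.4] w 24.5 t 24.55
```

View pics/w7.png

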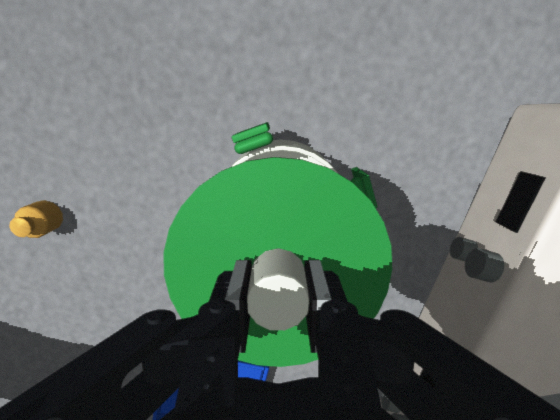

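Call:
play_rows(targets=[[1,0.2,0.2,2,0],[1,0.2,0.2,4,0],[1,0.2,0.2,5.5,0],[1,0.2,0.2,6.3,0],[1,0.2,0.2,6.6,0],[1,0.2,0.2,6.8,0],[1,0.2,0.2,6.9,0],[1,0.2,0.2,7.0,0],[1,0.2,0.2,7.0,0]])

```text
clock: 25.55
eef_pos: [623.1, 203.3, 98.1]
tool_rot: [-3.141, 0.002, 1.844]
force: [-2.3, -5.1, 2.7]
width: 24.1
gripper_force: 59.6
```

Call:
play_rows(targets=[[1,0,0,0.15,0],[1,0,0,0.3,0],[1,0,0,0.4,0],[1,0,0,0.4,0]])

```text
clock: 25.95
eef_pos: [623.3, 203.2, 95.3]
tool_rot: [-3.141, 0.003, 1.844]
force: [-2.2, -6.2, 9.6]
width: 24.2
gripper_force: 60.2
```

Call:
play_rows(targets=[[1,-0.15,0,0.15,0],[1,-0.2,0,0.3,0],[1,-0.2,0,0.4,0],[1,-0.2,0,0.4,0]])

```text
clock: 26.35
eef_pos: [623.3, 202.9, 88.8]
tool_rot: [-3.141, -0.0, 1.845]
force: [0.4, -0.0, -8.8]
width: 24.1
gripper_force: 59.2
```

Call:
play_rows(targets=[[1,0,0,0.1,0],[1,0,0,0.2,0],[1,0,0,0.35,0],[1,0,0,0.45,0],[1,0,0,0.45,0]])

```text
clock: 26.85
eef_pos: [623.2, 202.9, 87.9]
tool_rot: [-3.141, 0.001, 1.845]
force: [-7.2, -5.8, 15.7]
width: 24.0
gripper_force: 61.6
```

Call:
play_rows(targets=[[1,0,0,-0.3,0],[0.5,0,0,-0.3,0],[0.5,0,0,-0.3,0],[0.5,0,0,-0.3,0],[0.5,0,0,-3,0],[0.5,0,0,-8,0],[0,0,0,-13,0],[0,0,-5,-13,0],[0,0,-9,-13,0],[0,0,-9,-13,0]])

```text
clock: 27.85
eef_pos: [531.0, 177.1, 215.4]
tool_rot: [-3.136, 0.002, 1.848]
force: [1.0, 0.9, -0.1]
width: 85.7
gripper_force: 0.0
```

```bash

python3 - <<'E'
from h import *
im,P=locate('wrist',['lid'],'w8.png')
d=np.hypot(P[...,0]-622.6,P[...,1]-203.5)
k=P[(d<11)&(P[...,2]>80)]; print('knob z',np.median(k[:,2]),k.mean(0))
pl=P[(d<46)&(d>22)&(P[...,2]>50)&(P[...,2]<75)]
A=np.c_[pl[:,:2]-[622.6,203.5],np.ones(len(pl))]; print('plate fit',np.linalg.lstsq(A,pl[:,2],rcond=None)[0])
locate('top',['jar_blue','jar_yellow','beaker','weight'])
E
```

```text
lid 0.78 [329. 136. 459. 265.] mid [622.3 203.8  86. ] size [26. 25.  8.] med [621.4 204.1  88.2] [ 60. 139.  78.] d tool cm [ 0.1   9.13 12.98]
TCP [534.8 178.2 215.9] rot [-3.141e+00  1.000e-03  1.847e+00] F [1.3 0.4 0.1] w 85.4 t 27.9
knob z 88.38850476271732 [622.52018172 203.64051701  88.39330536]
plate fit [ 6.53293639e-04 -8.65532243e-04  6.03844834e+01]
jar_blue 0.53 [424. 248. 443. 267.] mid [ 386.3 -356.8   63. ] size [37. 37.  9.] med [ 387.3 -355.9   62.1] [175. 105. 125.] d tool cm [-47.5  -29.16  15.2 ]
jar_yellow 0.7 [424. 154. 442. 170.] mid [ 615.5 -363.    63.1] size [35. 36. 10.] med [ 614.1 -362.3   62.1] [145.  43.  41.] d tool cm [-54.3   -7.26  15.25]
jar_yellow 0.62 [354. 155. 372. 176.] mid [ 609.9 -191.2   67.4] size [38. 36. 10.] med [ 608.7 -190.3   66.1] [181. 164.  72.] d tool cm [-37.61  -3.15  14.83]
TCP [538.1 179.2 216. ] rot [ 3.139 -0.     1.845] F [ 0.1 -0.2  0. ] w 85.5 t 28.0
```

View pics/w8.png

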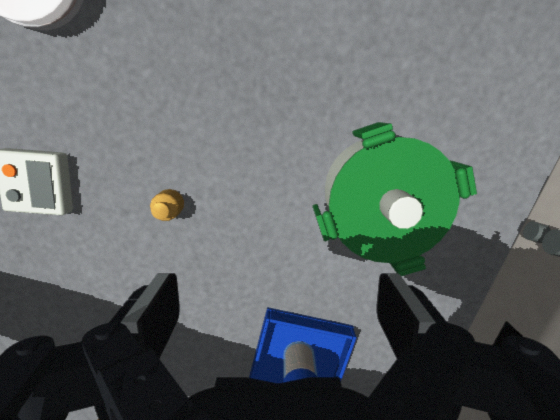

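The lid at (395,200) is level, its knob top is at 88 mm and all four clips are over its edge. The jars are standing. I hand in.

```bash
python3 -c "
from cell import ctrl
print(ctrl.finish_job())"
```

```text
the job is handed in; nothing more can be done
None
```

The job is handed in at about 28 s of the 144 s allowed: both jars are upright in their matching trays, both stir bars are in the tub, and the lid is snapped home level under all four clips; the beaker and the weight were not handled.

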